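# Clamp a lens tube with the inner knob of a coaxial pair

### The job

Stand the loose black lens tube upright on the bed of the small tube vise, between the orange jaw and the vee block. Then turn only the small silver inner knob clockwise until the jaw pushes the tube into the vee and holds it there with about 10 N: snug, not loose, never crushed (at most 15 N at the end). Do not drag the wide black ring under the knob, which carries a calibrated setting, let go of everything and leave the other things on the table where they are.

Things in the scene. Friction and masses are not known exactly. Their poses are not given: they have to be found in the camera images.
- vise: tube vise, fixed to the table. Aluminium base plate 96 (x) x 270 (y) x 12 mm; origin at the centre of its underside, z up, y along the clamping direction. Grey gear housing 74 x 74 mm, centred at y = -78 mm, top at z = 42 mm, carries two coaxial upright knobs: wide black ring (52 mm diameter, z 44 to 57 mm) and above it a silver knob (24 mm diameter, z 58 to 79 mm).
- carriage: jaw carriage of the vise: steel bar 60 mm wide with an orange pad, 18 mm high above the bed. Origin on the bed, mid-face of the unloaded pad; axes as the vise. Moves to the vise's +y, towards the vee, 10 mm per rad of the inner knob. The pad is sprung: 6 N per mm, at most 4.5 mm. At the start the tube (30 mm) has 6 to 15 mm of play between pad and vee.
- knob_top (a point): centre of the top face of the silver inner knob (24 mm diameter, red line on top), on the knobs' axis. The knob stands 22 mm above the black ring's top face; nothing else near it is as high.
- inner_knob (a joint): angle of the silver inner knob in rad, growing clockwise seen from above; clockwise closes the jaw. It has 0.16 N m of friction while turning and stays where it is left. When the hand holding it rests, the moment felt about the axis is about 0 while the jaw is free, then grows by 0.01 N m per N of clamping force, with up to 0.04 N m of friction left on top.
- outer_ring (a joint): angle of the wide black outer ring in rad, growing clockwise seen from above. It turns very easily (0.02 N m), so fingers that rub on it drag it. It must stay as it was set.
- ring_mark (a point): outer end of the yellow index line on top of the black ring, 24 mm from the axis, at the ring's top face.
- lens_tube: black lens tube, a round hollow cylinder 30 mm in diameter and 30 mm high, stands upright on the table; origin at the centre of its underside, z up along its axis. The other, similar black part is the port cap.
- port_cap: black stepped cap 33 mm in diameter, 35 mm high; a bystander. Origin at the centre of its underside.
- screw_tin: round silver tin 66 mm in diameter, 27 mm high; a bystander. Origin at the centre of its underside.
- mirror_mount: small black mirror mount with silver screws, 46 x 38 x 46 mm; a bystander. Origin at the centre of its underside.
- slide_box: white slide box 35 x 85 x 34 mm; a bystander. Origin at the centre of its underside.
- bed (a point): point on the vise's flat bed (12 mm above the table), at x = 0, y = 45 mm in the vise's frame. A fixed vee block, 18 mm high above the bed, stands beyond it at the +y end and opens towards the jaw. It is screwed down at a different place each day, not measured: a tube seated in it has its centre at x = 0, y between 42 and 48 mm in the vise's frame.

How it is judged:
On the way, in this order (a step that is already met when the one before it is completed fails the run):
1. the lens tube stands upright on the bed between jaw and vee, let go, not yet clamped (z of lens_tube in the frame of vise between 0.009 and 0.016 m and x of lens_tube in the frame of vise between -0.012 and 0.012 m and y of lens_tube in the frame of carriage above 0.01 m and y of lens_tube in the frame of vise below 0.053 m and angle between lens_tube's own z axis and vertical below 0.12 rad and contact force between the fingers and lens_tube below 0.1 N), for 0.2 s.
2. the jaw holds the tube with more than 5 N (contact force between carriage and lens_tube above 5 N), for 0.2 s.
At the end, for the whole second after the job is handed in: The lens tube stands upright (within 0.12 rad) on the vise's bed, seated in the vee within 4 mm, at rest, held by the jaw with 5 to 15 N; the black ring's index mark is within 3 mm of where it was (contact force between carriage and lens_tube between 5 and 15 N and z of lens_tube in the frame of vise between 0.009 and 0.016 m and x of lens_tube in the frame of vise between -0.004 and 0.004 m and y of lens_tube in the frame of vise between 0.039 and 0.051 m and angle between lens_tube's own z axis and vertical below 0.12 rad and linear speed of lens_tube below 0.01 m/s and distance of ring_mark from where it was at the start of the episode below 0.003 m); the robot touches nothing.
It fails at once if the black outer ring is dragged: its index mark moves more than 4 mm (distance of ring_mark from where it was at the start of the episode above 0.004 m).
It fails at once if the jaw crushes the tube with more than 20 N (contact force between carriage and lens_tube above 20 N).
It fails at once if a bystander is moved more than 20 mm (distance of any of port_cap, screw_tin, mirror_mount, slide_box from where it was at the start of the episode above 0.02 m).
It also fails if it takes over 72 s, if anything falls off the work surface, if the arm or the gripper's body presses on something with over 40 N, if the wrist force passes 120 N, or if a joint passes its speed limit or range.

### The arm

A 7-joint arm with a two-finger parallel gripper is mounted at the origin on a cart in front of the work surface, level with it; the furniture and walls round the work are solid. World frame = base frame: x ahead of the robot, y to its left, z up, the work surface at z = 0. Lengths are in m, angles in rad, forces in N, time in s.
With the tool pointing down it reaches from about 0.425 to 0.8 m from the base axis. Payload 8.3 kg.
Tool frame: the origin (TCP) lies at the very end of the fingers, on their centre line; the grasp point (between the pads) lies 19 mm behind it; z points along the fingers, y is the direction in which the jaws open and shut (so a half turn about z gives the same grasp; the last joint's range is limited). The gripper opens to 85 mm and grips with 20 to 120 N. Pads are 22 mm wide; open, the fingers measure 114 mm over their backs; the gripper's body (76 mm by 85 mm) begins 54 mm behind the grasp point. The pads swing forward as they close: fully open they stand 13 mm farther back than shut.
Start: joints at [-1.255, 0.383, 0.016, 1.37, -0.006, 1.388, -0.046], TCP at [0.231, 0.581, 0.231] pointing down, gripper open.
Joint ranges: [-2.95, 2.95], [-0.25, 2.06], [-1.52, 1.56], [0.18, 2.33], [-1.44, 4.58], [0.02, 2.06], [-3.01, 3.01]. Speed limits (rad/s): [2.39, 2.39, 3.01, 3.01, 3.14, 3.14, 3.14].

### API

Orientations are given as a unit quaternion [w, x, y, z].
In Python, from bench import manip gives the robot as it stands.
- The arm moves only by the tool step_arm, never from a script. Its argument "steps" is a list of rows, each a list of 7 numbers: the shift along the tool's x, y, z in m, then the turn, a rotation vector about the tool's x, y, z in degrees, then the closure, from 0 (fully open) to 1 (shut). A call has 1 to 20 rows; each row shifts and turns the commanded pose from where the row before left it, along the tool's axes as they then stand; what a row does not reach is not made up. A row lasts 1/12 s, in which the tool goes at most 41.7 mm and 7.16 degrees, less where a joint would pass 70% of its speed; a pose out of reach is approached as far as the arm can. A call is refused whole if a number of a shift passes 0.0417 or a number of a turn 7.16, either way. A call with a gripper value outside its range is refused whole. The fingers move at their own pace and stop on an object; "force" is the grip in N (left out, the last holds). Time passes only in rows, so rows that do not move let the fingers close. It gives the time, the measured TCP pose, the force and the opening at its end, in the units of the state.
- manip.state(): the state, without advancing time (a new reading comes with each control period).
- manip.snapshot(name): name is "side" or "top" or "wrist"; returns the picture (480x640x3 uint8, blue, green, red); there is no depth.
- manip.camera_model(name): a dict with "K" (3x3 intrinsics, pixels), "rvec" (rotation vector, rad) and "tvec" (3), from world to camera coordinates, as OpenCV has them; the wrist camera has in their place "tool_from_camera" (4x4, takes a point from camera to tool coordinates, whose origin is the TCP and whose axes are the flange's). Camera axes: x right, y down, z forward; pixel columns grow to the right and rows downward; lengths in m; the calibration is good to about 2 mm. The wrist camera is an equidistant fisheye: a pixel r from the principal point sees the ray r / f radians off the axis. A picture is of the moment at which its call begins: read the wrist's pose just before it. camera_model takes no time and is no camera call.
- manip.hand_in(): hands the job in, once; it reports no verdict.
Trained networks look in the newest picture that a camera, given by its name, has taken for a name from the list of things; names that differ only in an ending like _2 or _b are one class to them, and where a whole thing is asked for, a point or a joint stands for the part that bears it (a point fixed in the world has none). Each returns a list of dicts, best first, with "conf" (0 to 1); they miss things now and then, are a little off and sometimes report something else, mostly with a low value. They report only what shows in the picture. A call takes as long as a camera call.
- manip.boxes_of(name, camera): "rect" ([left, top, right, bottom] in pixels, round what is visible of it).
- manip.outline_of(name, camera): "pixels" (480x640 bool, what is visible of it) and "rect" ([left, top, right, bottom] in pixels, round what is visible of it).
The state is a dict: "time_s": time; "q": joint angles; "joint_vel": joint speeds; "joint_efforts": joint torques, N m; "position": TCP position; "tool_rot": TCP orientation; "force": force on the tool from outside, world axes, zero at the start; "torque": the same for the moment, N m; "finger_gap": finger opening in m.
Only numpy, scipy, OpenCV 4.12 (cv2) and the standard library are available. Lean on these libraries where they do the work, as an engineer would, in place of code of your own. Each camera call takes 0.05 s, during which the arm holds its last target. There are 200 camera calls.

## Working session

There is one attempt and no reset: what is moved stays moved. The work goes in short steps, Python scripts to look and compute and a tool call to move; the robot and the scene stay as the last step left them, time stands still between calls to the robot, and variables do not carry over. Pictures are saved under pics/ and viewed, about 8 in all and at most 12, crops included, and the job is handed in when it is done.

Besides the shell and the picture viewer there is one more tool, called after "Emit:" as name(argument=value, ...) on one line, values as JSON. step_arm: Moves the arm, as the interface text tells. Its arguments: {"type":"object","properties":{"steps":{"type":"array"},"force":{"type":"number"}},"required":["steps"]}

```bash
ls; mkdir -p pics; cat > h.py <<'E'
import numpy as np, cv2
from bench import manip
from scipy.spatial.transform import Rotation as R
def ray(cam,u,v,st=None):
    m=manip.camera_model(cam);K=np.array(m['K'])
    x=(u-K[0,2])/K[0,0];y=(v-K[1,2])/K[1,1]
    if 'tool_from_camera' in m:
        T=np.array(m['tool_from_camera']);r=np.hypot(x,y)
        d=np.array([x/r*np.sin(r),y/r*np.sin(r),np.cos(r)]) if r>1e-9 else np.array([0,0,1.])
        q=st['tool_rot'];Rt=R.from_quat([q[1],q[2],q[3],q[0]]).as_matrix()
        return Rt@T[:3,3]+np.array(st['position']),Rt@T[:3,:3]@d
    Rm=cv2.Rodrigues(np.array(m['rvec'],float))[0];t=np.array(m['tvec'],float).ravel()
    return -Rm.T@t,Rm.T@np.array([x,y,1])
def at(cam,u,v,z,st=None):
    o,d=ray(cam,u,v,st);return o+d*(z-o[2])/d[2]
def proj(cam,P,st=None):
    m=manip.camera_model(cam);K=np.array(m['K']);P=np.atleast_2d(P).astype(float)
    if 'tool_from_camera' in m:
        T=np.array(m['tool_from_camera']);q=st['tool_rot'];Rt=R.from_quat([q[1],q[2],q[3],q[0]]).as_matrix()
        p=(((P-st['position'])@Rt)-T[:3,3])@T[:3,:3]
        rr=np.hypot(p[:,0],p[:,1]);th=np.arctan2(rr,p[:,2])
        return np.c_[K[0,0]*th*p[:,0]/rr+K[0,2],K[1,1]*th*p[:,1]/rr+K[1,2]]
    return cv2.projectPoints(P,np.array(m['rvec'],float),np.array(m['tvec'],float),K,None)[0][:,0]
E
python3 - <<'E'
from h import *
st=manip.state();print({k:np.round(v,3) for k,v in st.items()})
im=[]
for c in ('top','side'):
    p=manip.snapshot(c);cv2.imwrite(f'pics/{c}0.png',p)
    for n in ('lens_tube','port_cap','knob_top','carriage','vise','ring_mark','screw_tin','mirror_mount','slide_box'):
        b=manip.boxes_of(n,c)
        for x in b[:2]:
            r=x['rect'];print(c,n,round(x['conf'],2),np.round(r),np.round(at(c,(r[0]+r[2])/2,(r[1]+r[3])/2,.015)[:2],3))
    
E
```

```text
pics
{'time_s': np.float64(0.0), 'q': array([-1.255,  0.384,  0.016,  1.371, -0.006,  1.388, -0.046]), 'joint_vel': array([-0.001,  0.001, -0.001,  0.001, -0.   ,  0.001,  0.001]), 'joint_efforts': array([-1.0000e-03, -6.2761e+01,  8.4400e-01, -3.7182e+01,  1.7000e-02,
        1.5000e-02,  0.0000e+00]), 'position': array([0.231, 0.58 , 0.23 ]), 'tool_rot': array([-0.   ,  0.188,  0.982, -0.001]), 'force': array([1.437, 0.916, 0.133]), 'torque': array([ 0.034,  0.028, -0.001]), 'finger_gap': np.float64(0.086)}
top lens_tube 0.44 [412. 248. 421. 263.] [ 0.451 -0.283]
top knob_top 0.66 [191. 227. 206. 234.] [0.524 0.416]
top knob_top 0.59 [284. 246. 294. 256.] [0.461 0.123]
top carriage 0.67 [260. 240. 279. 258.] [0.468 0.187]
top vise 0.97 [226. 224. 310. 272.] [0.469 0.192]
top ring_mark 0.57 [285. 240. 301. 260.] [0.465 0.111]
top screw_tin 0.56 [451. 260. 473. 277.] [ 0.411 -0.425]
top mirror_mount 0.44 [188. 220. 207. 237.] [0.53  0.419]
top slide_box 0.89 [177. 253. 204. 270.] [0.424 0.434]
side lens_tube 0.61 [310. 346. 322. 367.] [ 0.452 -0.277]
side port_cap 0.69 [351. 370. 371. 399.] [ 0.53  -0.361]
side port_cap 0.28 [285. 217. 329. 268.] [0.473 0.163]
side knob_top 0.59 [299. 230. 308. 242.] [0.466 0.199]
side carriage 0.62 [306. 231. 318. 236.] [0.491 0.207]
side carriage 0.43 [294. 236. 316. 248.] [0.467 0.167]
side vise 0.7 [281. 214. 325. 271.] [0.461 0.161]
side ring_mark 0.7 [293. 234. 315. 250.] [0.463 0.163]
side screw_tin 0.81 [291. 394. 330. 434.] [ 0.426 -0.416]
side mirror_mount 0.61 [312. 345. 324. 369.] [ 0.455 -0.279]
side mirror_mount 0.46 [314. 190. 318. 205.] [0.528 0.438]
side slide_box 0.81 [279. 188. 297. 209.] [0.434 0.441]
```

View pics/top0.png

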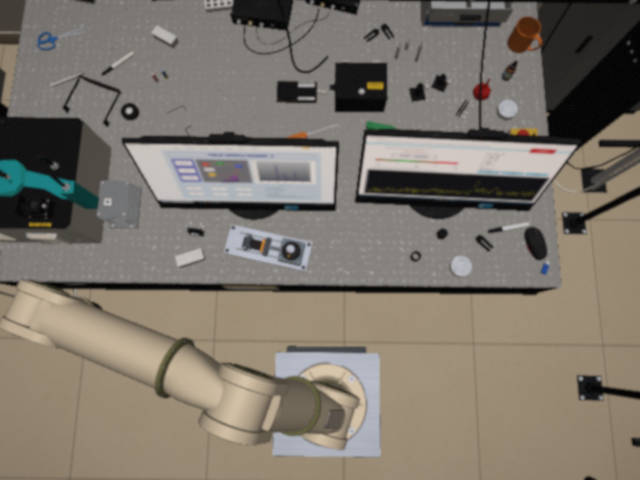

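View pics/side0.png

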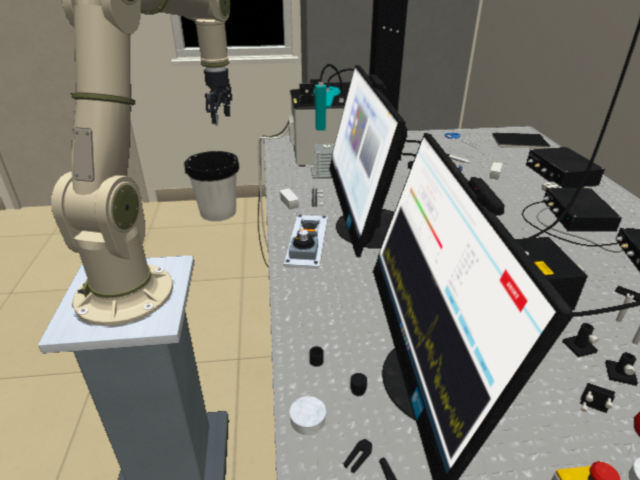

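Emit:
step_arm(steps=[[0, 0, 0, 0, 0, 7, 0], [0, 0, 0, 0, 0, 7, 0], [0, 0, 0, 0, 0, 7, 0], [0, 0, 0, 0, 0, 7, 0], [0, 0, 0, 0, 0, 7, 0], [0, 0, 0, 0, 0, 7, 0], [0, 0, 0, 0, 0, 7, 0], [0, 0, 0, 0, 0, 7, 0], [0, 0, 0, 0, 0, 7, 0], [0, 0, 0, 0, 0, 7, 0], [0, 0, 0, 0, 0, 7, 0]])

```text
time_s: 1.92
position: [0.231, 0.5807, 0.2313]
tool_rot: [-0.0, 0.761, 0.649, -0.0]
force: [-0.2, 0.1, -0.0]
finger_gap: 0.0855
```

Emit:
step_arm(steps=[[-0.029, 0.024, 0, 0, 0, 0, 0], [-0.029, 0.024, 0, 0, 0, 0, 0], [-0.029, 0.024, 0, 0, 0, 0, 0], [-0.029, 0.024, 0, 0, 0, 0, 0], [-0.029, 0.024, 0, 0, 0, 0, 0], [-0.029, 0.024, 0, 0, 0, 0, 0], [-0.029, 0.024, 0, 0, 0, 0, 0], [-0.029, 0.024, 0, 0, 0, 0, 0], [-0.029, 0.024, 0, 0, 0, 0, 0], [-0.029, 0.024, 0, 0, 0, 0, 0], [-0.029, 0.024, 0, 0, 0, 0, 0], [-0.029, 0.024, 0, 0, 0, 0, 0], [0, 0, 0, 0, 0, 0, 0]])

```text
time_s: 3.0
position: [0.4669, 0.1849, 0.2321]
tool_rot: [0.001, 0.762, 0.647, 0.0]
force: [0.2, -1.5, 0.8]
finger_gap: 0.0855
```

```bash
python3 - <<'E'
from h import *
st=manip.state();print(np.round(st['position'],4),np.round(st['tool_rot'],3),np.round(st['q'],2))
print(np.round(manip.camera_model('wrist')['tool_from_camera'],3),manip.camera_model('wrist')['K'])
p=manip.snapshot('wrist');cv2.imwrite('pics/w1.png',p)
for n,z in (('knob_top',.079),('carriage',.03),('vise',.012),('ring_mark',.057),('inner_knob',.079),('outer_ring',.057),('bed',.012)):
    for x in manip.boxes_of(n,'wrist')[:2]:
        r=x['rect'];print(n,round(x['conf'],2),np.round(r),np.round(at('wrist',(r[0]+r[2])/2,(r[1]+r[3])/2,z,st)[:2],4))
E
```

```text
[0.4669 0.1849 0.2321] [0.001 0.762 0.647 0.   ] [-0.92  0.12  0.53  1.72 -0.06  1.32 -0.55]
[[-0.001 -0.948 -0.319  0.081]
 [ 1.    -0.001 -0.    -0.   ]
 [ 0.    -0.319  0.948 -0.143]
 [ 0.     0.     0.     1.   ]] [[371.64829954   0.         317.21422317]
 [  0.         371.64829954 236.67284585]
 [  0.           0.           1.        ]]
knob_top 0.87 [309. 271. 335. 300.] [0.4609 0.1209]
carriage 0.66 [292. 168. 358. 235.] [0.4747 0.1839]
vise 0.78 [274.  51. 379. 308.] [0.4794 0.2013]
ring_mark 0.64 [290. 250. 352. 309.] [0.4594 0.1164]
inner_knob 0.61 [307. 270. 332. 300.] [0.4589 0.1212]
outer_ring 0.9 [292. 249. 347. 304.] [0.4586 0.1199]
bed 0.63 [277.  53. 382. 309.] [0.4823 0.1995]
```

View pics/w1.png

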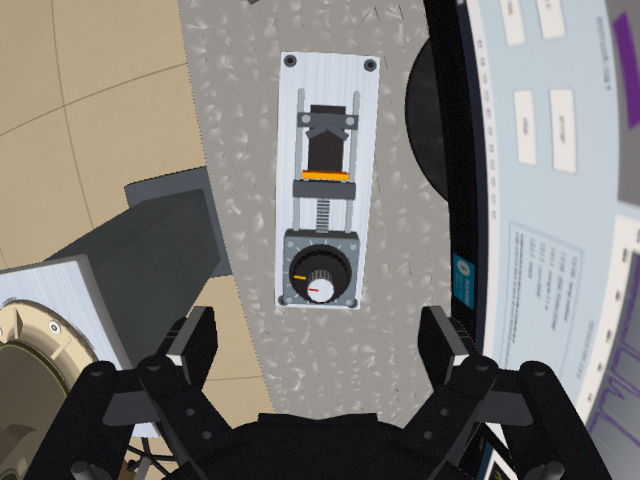

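```bash
python3 - <<'E'
from h import *
from scipy.optimize import least_squares
st=manip.state()
px=np.array([(281,52),(379,56),(358.5,307.5),(276,306),(321,289.5)],float)
L=np.array([(-.048,.135,.012),(.048,.135,.012),(.048,-.135,.012),(-.048,-.135,.012),(0,-.078,.079)])
print([np.round(at('wrist',*p,z,st)[:2],4) for p,z in zip(px,L[:,2])])
def W(p,L): c,s=np.cos(p[2]),np.sin(p[2]); return L@np.array([[c,s,0],[-s,c,0],[0,0,1]])+[p[0],p[1],0]
f=least_squares(lambda p:(proj('wrist',W(p,L),st)-px).ravel(),[.475,.2,-.1])
print(f.x,np.round(f.fun,1))
np.save('vise.npy',f.x)
inv=lambda P:((P[:2]-f.x[:2])@np.array([[np.cos(f.x[2]),-np.sin(f.x[2])],[np.sin(f.x[2]),np.cos(f.x[2])]]))
for n,u,v,z in(('pad front',325,171,.030),('vee tipL',306,132,.030),('vee top L',306,132,.030),('veeR',346,131,.03)):print(n,inv(at('wrist',u,v,z,st)))
print(W(f.x,np.array([[0,.045,.012],[0,-.078,.079]])))
p=cv2.imread('pics/w1.png')[90:310,265:390];cv2.imwrite('pics/w1c.png',cv2.resize(p,None,fx=2.7,fy=2.7,interpolation=cv2.INTER_CUBIC))
# top-view tube / cap
for u,v in((416,256),(441,233)):print(at('top',u,v,.015))
E
```

```text
[array([0.4499, 0.3428]), array([0.542 , 0.3259]), array([0.4894, 0.0648]), array([0.3985, 0.0805]), array([0.4556, 0.1273])]
[ 0.47013111  0.203238   -0.19348853] [-1.3 -1.9  1.1 -0.7  2.   2.2 -1.2  0.5 -0.4  0.6]
pad front [-2.46549304e-05  2.01781314e-02]
vee tipL [-0.01909825  0.055884  ]
vee top L [-0.01909825  0.055884  ]
veeR [0.0174447  0.05855985]
[[0.47878387 0.24739827 0.012     ]
 [0.455133   0.12669352 0.079     ]]
[ 0.45001861 -0.28031489  0.015     ]
[ 0.52594306 -0.36251356  0.015     ]
```

View pics/w1c.png

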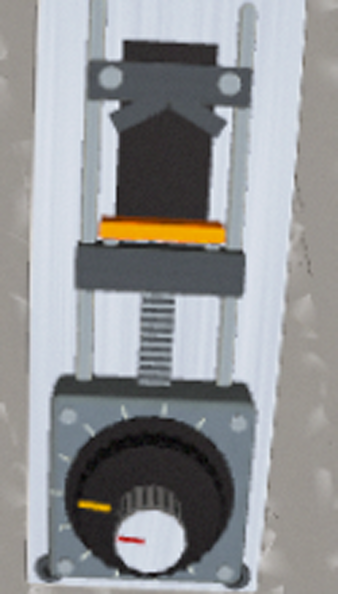

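Emit:
step_arm(steps=[[-0.0385, 0.005, 0, 0, 0, 0.8, 0.3], [-0.0385, 0.005, 0, 0, 0, 0.9, 0.3], [-0.0385, 0.005, 0, 0, 0, 0, 0.3], [-0.0385, 0.005, 0, 0, 0, 0, 0.3], [-0.0385, 0.005, 0, 0, 0, 0, 0.3], [-0.0385, 0.005, 0, 0, 0, 0, 0.3], [-0.0385, 0.005, 0, 0, 0, 0, 0.3], [-0.0385, 0.005, 0, 0, 0, 0, 0.3], [-0.036, 0.005, 0.02, 0, 0, 0, 0.3], [-0.036, 0.005, 0.02, 0, 0, 0, 0.3], [-0.036, 0.005, 0.02, 0, 0, 0, 0.3], [-0.036, 0.005, 0.02, 0, 0, 0, 0.3], [0, 0, 0.02, 0, 0, 0, 0.3], [0, 0, 0, 0, 0, 0, 0.3], [0, 0, 0, 0, 0, 0, 0.3]])

```text
time_s: 4.65
position: [0.4418, -0.2618, 0.1305]
tool_rot: [-0.001, 0.768, 0.64, -0.001]
force: [0.5, 1.0, 0.3]
finger_gap: 0.0598
```

```bash
python3 - <<'E'
from h import *
st=manip.state();print(np.round(st['position'],4),np.round(st['tool_rot'],4),st['finger_gap'])
p=manip.snapshot('wrist');cv2.imwrite('pics/w2.png',p)
q=st['tool_rot'];Rt=R.from_quat([q[1],q[2],q[3],q[0]]).as_matrix()
for n,z in (('lens_tube',.03),('port_cap',.035)):
    for x in manip.outline_of(n,'wrist')[:2]:
        r=x['rect'];m=x['pixels'];v,u=np.nonzero(m);P=at('wrist',u.mean(),v.mean(),z/2,st)
        print(n,round(x['conf'],2),np.round(r),'cen',u.mean(),v.mean(),np.round(P[:2],4),np.round((P-st['position'])@Rt,4))
E
```

```text
[ 0.4418 -0.2618  0.1305] [-0.001   0.7683  0.6401 -0.0009] 0.059837319237069926
lens_tube 0.59 [317. 220. 358. 270.] cen 334.59446022727275 248.28835227272728 [ 0.4514 -0.2786] [-0.0148  0.0128  0.1155]
port_cap 0.7 [422. 307. 460. 349.] cen 442.56379821958456 324.3610286844708 [ 0.53  -0.362] [-0.0826  0.1052  0.1127]
```

View pics/w2.png

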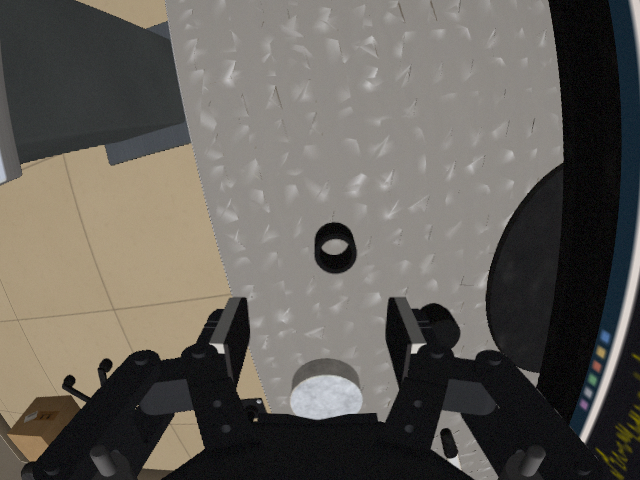

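Emit:
step_arm(steps=[[-0.015, 0.013, 0, 0, 0, 0, 0.3], [0, 0, 0.03, 0, 0, 0, 0.3], [0, 0, 0.03, 0, 0, 0, 0.3], [0, 0, 0.03, 0, 0, 0, 0.3], [0, 0, 0.015, 0, 0, 0, 0.3], [0, 0, 0.012, 0, 0, 0, 0.3], [0, 0, 0, 0, 0, 0, 0.3]], force=25)

```text
time_s: 5.38
position: [0.4524, -0.2779, 0.0132]
tool_rot: [-0.001, 0.768, 0.641, -0.0]
force: [-0.1, 0.8, 0.2]
finger_gap: 0.0597
```

Emit:
step_arm(steps=[[0, 0, 0, 0, 0, 0, 0.45], [0, 0, 0, 0, 0, 0, 0.55], [0, 0, 0, 0, 0, 0, 0.65], [0, 0, 0, 0, 0, 0, 0.8], [0, 0, 0, 0, 0, 0, 0.8], [0, 0, 0, 0, 0, 0, 0.8], [0, 0, 0, 0, 0, 0, 0.8]], force=25)

```text
time_s: 5.97
position: [0.4535, -0.2798, 0.016]
tool_rot: [0.001, 0.768, 0.64, 0.001]
force: [-0.3, 1.5, 6.8]
finger_gap: 0.0283
```

```bash
python3 - <<'E'
from h import *
st=manip.state();print(np.round(st['position'],4),np.round(st['tool_rot'],4),st['finger_gap'],st['force'])
p=manip.snapshot('wrist');cv2.imwrite('pics/w3.png',p[150:480,120:540])
E
```

```text
[ 0.4535 -0.2798  0.016 ] [0.001  0.7682 0.6402 0.0009] 0.028298929161479344 [-0.28052247  1.50723939  6.81125616]
```

View pics/w3.png

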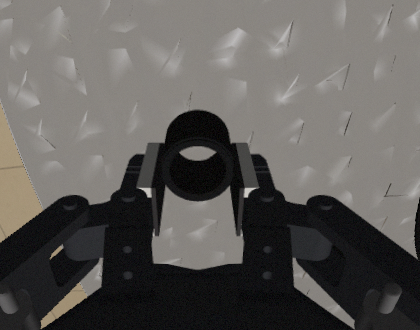

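Emit:
step_arm(steps=[[0, 0, -0.01, 0, 0, 0, 0.8], [0, 0, -0.03, 0, 0, 0, 0.8], [0, 0, -0.03, 0, 0, 0, 0.8], [0, 0, -0.03, 0, 0, 0, 0.8], [0, 0, -0.03, 0, 0, 0, 0.8], [0, 0, 0, 0, 0, 0, 0.8]])

```text
time_s: 6.52
position: [0.4547, -0.282, 0.151]
tool_rot: [0.004, 0.769, 0.64, 0.002]
force: [0.7, -0.6, -0.9]
finger_gap: 0.0283
```

```bash
python3 - <<'E'
from h import *
st=manip.state();print(np.round(st['position'],4),np.round(st['tool_rot'],4),st['finger_gap'],st['force'])
s1={'position':np.array([0.4669,0.1849,0.2321]),'tool_rot':[.001,.762,.647,0]}
for z in(.05,.1,.15,.2,.25,.3):
    P=at('top',262,207,z);print(z,np.round(P,3),np.round(proj('wrist',P,s1)))
# tube rim centre in tool frame from grasp picture
s2={'position':np.array([.4535,-.2798,.016]),'tool_rot':[.001,.7682,.6402,.0009]}
for v in (314,317,320,323):print(v,at('wrist',317,v,.030,s2))
E
```

```text
[ 0.4547 -0.282   0.151 ] [0.0041 0.7687 0.6396 0.0023] 0.02829080855576376 [ 0.73852611 -0.57883783 -0.93708564]
0.05 [0.595 0.211 0.05 ] [[451. 159.]]
0.1 [0.581 0.204 0.1  ] [[457. 177.]]
0.15 [0.568 0.198 0.15 ] [[466. 203.]]
0.2 [0.554 0.191 0.2  ] [[477. 240.]]
0.25 [0.54  0.185 0.25 ] [[492. 300.]]
0.3 [0.526 0.178 0.3  ] [[511. 400.]]
314 [ 0.45424161 -0.27448168  0.03      ]
317 [ 0.4539859  -0.27586786  0.03      ]
320 [ 0.45372769 -0.27726755  0.03      ]
323 [ 0.45346691 -0.27868114  0.03      ]
```

Emit:
step_arm(steps=[[0.037, -0.005, 0, 0, 0, 0, 0.8], [0.037, -0.005, 0, 0, 0, 0, 0.8], [0.037, -0.005, 0, 0, 0, 0, 0.8], [0.037, -0.005, 0, 0, 0, 0, 0.8], [0.037, -0.005, 0, 0, 0, 0, 0.8], [0.037, -0.005, 0, 0, 0, 0, 0.8], [0.037, -0.005, 0, 0, 0, 0, 0.8], [0.037, -0.005, 0, 0, 0, 0, 0.8], [0.037, -0.005, 0, 0, 0, 0, 0.8], [0.037, -0.005, 0, 0, 0, 0, 0.8], [0.037, -0.005, 0, 0, 0, 0, 0.8], [0.037, -0.005, 0, 0, 0, 0, 0.8], [0.037, -0.005, 0, 0, 0, 0, 0.8], [0.037, -0.007, 0, 0, 0, 0, 0.8], [0, 0, 0, 0, 0, 0, 0.8], [0, 0, 0, 0, 0, 0, 0.8]])

```text
time_s: 7.85
position: [0.4745, 0.2456, 0.1445]
tool_rot: [0.0, 0.767, 0.642, 0.0]
force: [1.1, -0.6, -1.1]
finger_gap: 0.0284
```

```bash
python3 - <<'E'
from h import *
st=manip.state();print(np.round(st['position'],4),np.round(st['tool_rot'],4),st['finger_gap'],st['force'])
p=manip.snapshot('wrist');
f=np.load('vise.npy');c,s=np.cos(f[2]),np.sin(f[2])
def W(L):L=np.atleast_2d(L);return L@np.array([[c,s,0],[-s,c,0],[0,0,1]])+[f[0],f[1],0]
o=p.copy()
t=np.linspace(0,6.28,40)
C=lambda y,z:np.c_[.015*np.cos(t),y+.015*np.sin(t),z+0*t]
for L,col in ((np.array([(-.048,.135,.012),(.048,.135,.012),(.048,-.135,.012)]),(0,255,0)),(C(.045,.012),(255,255,0)),(np.array([(-.03,.02,.03),(.03,.02,.03)]),(255,0,255))):
    cv2.polylines(o,[np.round(proj('wrist',W(L),st)).astype(int)],False,col,1)
cv2.imwrite('pics/w4.png',cv2.resize(o[20:400,170:470],None,fx=1.55,fy=1.55))
E
```

```text
[0.4745 0.2456 0.1445] [2.000e-04 7.667e-01 6.419e-01 0.000e+00] 0.028395162555862816 [ 1.10039205 -0.60383596 -1.07788045]
```

View pics/w4.png

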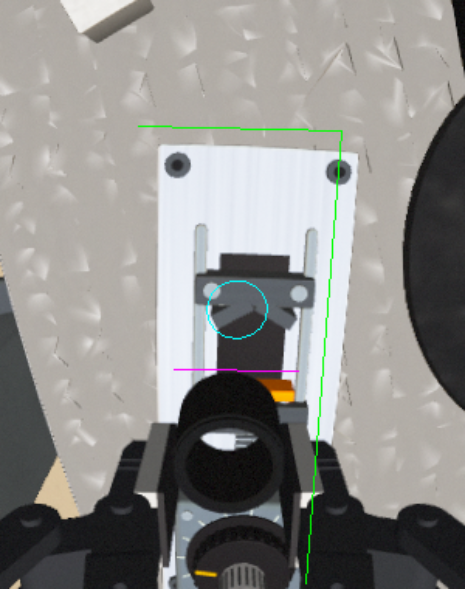

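```bash
python3 - <<'E'
from h import *
from scipy.optimize import least_squares
st=manip.state();print(np.round(st['position'],4),np.round(st['tool_rot'],4),np.abs(st['joint_vel']).max())
p=manip.snapshot('wrist')
pk=cv2.imread('pics/w4.png')
px=np.array([(160,146),(357,154)],float)/1.55+[170,20]
tp=manip.snapshot('top');cv2.imwrite('pics/vt.png',np.hstack([cv2.resize(p[90:210,250:420],None,fx=2.4,fy=3,interpolation=cv2.INTER_CUBIC)[:360],cv2.resize(tp[215:275,215:320],None,fx=3.7,fy=6,interpolation=cv2.INTER_CUBIC)]))
print('corners',[np.round(at('wrist',*a,.012,st)[:2],4) for a in px])
v=np.load('vise.npy')
for x in manip.outline_of('vise','top')[:1]:
    vv,uu=np.nonzero(x['pixels']);print(x['conf'],cv2.minAreaRect(np.c_[uu,vv].astype(np.float32)))
E
```

```text
[0.475  0.2433 0.1445] [ 4.000e-04  7.678e-01  6.406e-01 -1.000e-04] 0.03438966043154209
corners [array([0.4582, 0.3307]), array([0.5499, 0.3111])]
0.74 ((280.39324951171875, 250.62918090820312), (59.3629150390625, 30.131175994873047), 12.994616508483887)
```

View pics/vt.png

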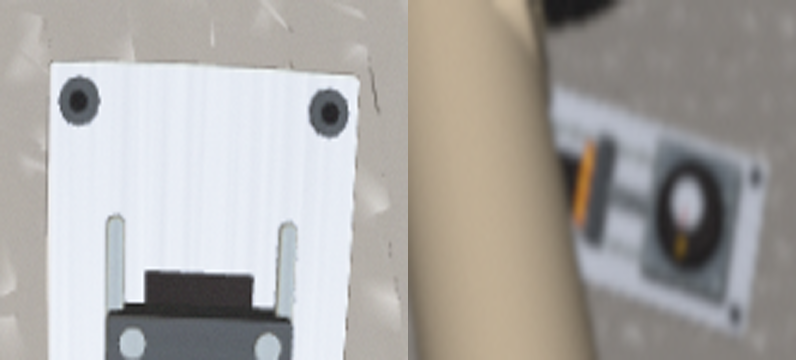

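```bash
python3 - <<'E'
from h import *
st=manip.state();print(np.round(st['position'],4),np.round(st['tool_rot'],4),np.abs(st['joint_vel']).max())
p=manip.snapshot('wrist')
for x in manip.outline_of('vise','wrist')[:1]: print(x['conf'],x['rect'])
# plate corners: bright low-sat region
hsv=cv2.cvtColor(p,cv2.COLOR_BGR2HSV);m=((hsv[...,2]>215)).astype(np.uint8)*255
m=cv2.morphologyEx(m,cv2.MORPH_OPEN,np.ones((3,3)))
n,l,s,_=cv2.connectedComponentsWithStats(m[95:180,250:430]);k=1+np.argmax(s[1:,4]);v,u=np.nonzero(l==k);u=u+250.;v=v+95.
tl=np.argmin(u+v*1);tl=np.argmin((u)*.7+v*2);
rows=[(vv,u[v==vv].min()-.5,u[v==vv].max()+.5) for vv in range(120,175,6)]
for r in rows:
    print(r, np.round(at('wrist',r[1],r[0],.012,st)[:2],4),np.round(at('wrist',r[2],r[0],.012,st)[:2],4))
for c in range(285,395,15):
    vv=v[u==c].min()-.5;print(c,vv,np.round(at('wrist',c,vv,.012,st)[:2],4))
for a in((312.3,241.3),(304.7,270)):print('top',np.round(at('top',*a,.012)[:2],4))
print('knob top',np.round(at('top',215+(687-408)/3.7,215+200/6,.079)[:2],4))
E
```

```text
[0.4755 0.2414 0.1447] [1.000e-04 7.691e-01 6.391e-01 1.000e-04] 0.0069805729930423775
(120, np.float64(268.5), np.float64(397.5)) [0.4548 0.3255] [0.5484 0.3088]
(126, np.float64(268.5), np.float64(396.5)) [0.4539 0.3211] [0.547  0.3045]
(132, np.float64(268.5), np.float64(396.5)) [0.453  0.3167] [0.5463 0.3   ]
(138, np.float64(268.5), np.float64(396.5)) [0.4521 0.3123] [0.5456 0.2955]
(144, np.float64(268.5), np.float64(396.5)) [0.4511 0.3079] [0.5449 0.291 ]
(150, np.float64(268.5), np.float64(395.5)) [0.4502 0.3035] [0.5434 0.2867]
(156, np.float64(268.5), np.float64(395.5)) [0.4493 0.2991] [0.5428 0.2822]
(162, np.float64(268.5), np.float64(394.5)) [0.4484 0.2946] [0.5413 0.2777]
(168, np.float64(268.5), np.float64(394.5)) [0.4474 0.2902] [0.5407 0.2732]
(174, np.float64(268.5), np.float64(394.5)) [0.4464 0.2857] [0.54   0.2686]
285 108.5 [0.4683 0.3313]
300 108.5 [0.4791 0.3292]
315 108.5 [0.4898 0.3271]
330 109.5 [0.5004 0.3244]
345 109.5 [0.5111 0.3225]
360 110.5 [0.5219 0.32  ]
375 110.5 [0.5328 0.3183]
390 112.5 [0.5437 0.3152]
top [0.4941 0.05  ]
top [0.4011 0.0724]
knob top [0.4575 0.1149]
```

```bash
python3 - <<'E'
from h import *
np.save('vise.npy',[.4753,.1918,-.207])
f=np.load('vise.npy');c,s=np.cos(f[2]),np.sin(f[2])
inv=lambda P:np.round(np.array([[c,s],[-s,c]])@(P[:2]-f[:2]),4)
st=manip.state();print(np.round(st['position'],4),np.round(st['tool_rot'],4),np.abs(st['joint_vel']).max())
p=manip.snapshot('wrist');cv2.imwrite('pics/w5.png',p)
hsv=cv2.cvtColor(p,cv2.COLOR_BGR2HSV);m=(hsv[...,0]>8)&(hsv[...,0]<25)&(hsv[...,1]>170)&(hsv[...,2]>120)
m[:,:250]=0;m[:,430:]=0
v,u=np.nonzero(m);print(len(u),u.min(),u.max(),v.min(),v.max())
for cc in range(u.min()+2,u.max(),4):
    q=v[u==cc]; print(cc,q.min(),q.max(),hsv[q.min()-1:q.max()+1,cc,2], inv(at('wrist',cc,q.min()-.5,.030,st)),inv(at('wrist',cc,q.max()+.5,.030,st)))
tp=st['position']; d=np.array([.4831,.2290,tp[2]])-tp
q=st['tool_rot'];print('tool shift',np.round(d@R.from_quat([q[1],q[2],q[3],q[0]]).as_matrix(),4), 'TCP in vise',inv(tp))
E
```

```text
[0.4754 0.2417 0.1446] [-1.000e-04  7.690e-01  6.392e-01  2.000e-04] 0.007511829226943421
299 295 357 260 388
297 385 387 [ 38 188 240 188] [-0.0252 -0.0974] [-0.0252 -0.1011]
301 387 387 [244 235] [-0.0216 -0.0997] [-0.0216 -0.1009]
305 260 388 [179 138 120  77  19  17  23  14  16  21  15  21  12  18  19  20  20  20
  24  16  20  24  18  19  22  10  19  14  17  23  33  32  22  29  34  33
  35  35  33 133 223 244 244 244 245 244 244 230 130  29  20  15  21  19
  17  17  22  13  20  19  16  17  16  15  17  11  16  20  17  19  12  20
  20  15  16  18  11  16  22  21  23  12  21  33  34  32  35  36  38  37
  75 161 161 151  24  33  40  41  41  42  38  41  26  10  18  19  20  19
  19  21  18  32  40  38  41  42  41  42  44  39  43  40  39  42  39  42
  46 202 239 139] [-0.0188  0.0253] [-0.018  -0.1021]Traceback (most recent call last):
  File "<stdin>", line 11, in <module>
    return umr_minimum(a, axis, None, out, keepdims, initial, where)
ValueError: zero-size array to reduction operation minimum which has no identity
```

```bash
python3 - <<'E'
from h import *
f=np.load('vise.npy');c,s=np.cos(f[2]),np.sin(f[2])
inv=lambda P:np.round(np.array([[c,s],[-s,c]])@(P[:2]-f[:2]),4)
st=manip.state()
p=cv2.imread('pics/w5.png');hsv=cv2.cvtColor(p,cv2.COLOR_BGR2HSV)
for cc in (345,349,353,356):
    print(cc,[tuple(int(a) for a in hsv[r,cc]) for r in range(252,282)])
for r in (258,260,262,264,266,268,270):print(r,inv(at('wrist',350,r,.030,st)),inv(at('wrist',350,r,.013,st)))
tp=st['position']; d=np.array([.4831,.2290,tp[2]])-tp
q=st['tool_rot'];print('tool shift',np.round(d@R.from_quat([q[1],q[2],q[3],q[0]]).as_matrix(),4), 'TCP in vise',inv(tp))
E
```

```text
345 [(8, 20, 51), (160, 15, 50), (160, 15, 50), (135, 10, 50), (170, 31, 50), (150, 10, 49), (0, 25, 51), (10, 89, 66), (12, 215, 120), (14, 255, 138), (13, 255, 141), (13, 255, 139), (14, 255, 143), (14, 255, 145), (14, 255, 149), (14, 255, 220), (21, 255, 250), (22, 255, 252), (22, 255, 251), (22, 255, 252), (21, 255, 248), (19, 255, 230), (16, 238, 165), (162, 55, 23), (84, 75, 17), (30, 55, 14), (120, 60, 17), (160, 38, 20), (15, 34, 15), (170, 51, 15)]
349 [(165, 20, 50), (165, 18, 58), (165, 15, 69), (150, 4, 69), (135, 7, 71), (135, 7, 69), (150, 11, 70), (120, 9, 88), (8, 138, 124), (14, 255, 139), (14, 255, 142), (14, 255, 143), (14, 255, 140), (14, 255, 144), (13, 255, 146), (14, 255, 187), (21, 255, 250), (22, 255, 252), (23, 255, 252), (22, 255, 252), (22, 255, 252), (21, 243, 249), (15, 165, 219), (90, 10, 101), (30, 5, 48), (135, 10, 53), (102, 15, 86), (96, 25, 101), (105, 29, 107), (109, 22, 94)]
353 [(109, 11, 245), (108, 12, 245), (108, 12, 246), (108, 12, 245), (108, 12, 245), (109, 11, 245), (109, 11, 245), (108, 14, 245), (174, 26, 186), (14, 255, 138), (14, 255,
[... 389 characters left out ...]
, 11, 247), (108, 12, 247), (108, 12, 247), (120, 10, 238), (1, 26, 203), (10, 108, 172), (11, 172, 153), (14, 255, 142), (14, 250, 143), (14, 255, 143), (14, 255, 160), (19, 255, 251), (23, 255, 252), (23, 255, 251), (22, 255, 252), (22, 255, 251), (21, 255, 251), (18, 255, 229), (50, 17, 46), (30, 11, 48), (90, 5, 53), (83, 13, 76), (97, 22, 104), (103, 29, 107), (105, 29, 104)]
258 [0.0147 0.0275] [0.0165 0.0207]
260 [0.0148 0.0259] [0.0166 0.019 ]
262 [0.0149 0.0242] [0.0167 0.0172]
264 [0.015  0.0226] [0.0167 0.0155]
266 [0.015 0.021] [0.0168 0.0137]
268 [0.0151 0.0193] [0.0169 0.012 ]
270 [0.0152 0.0177] [0.017  0.0102]
tool shift [-0.0113  0.0099 -0.    ] TCP in vise [-0.0102  0.0491]
```

View pics/w5.png

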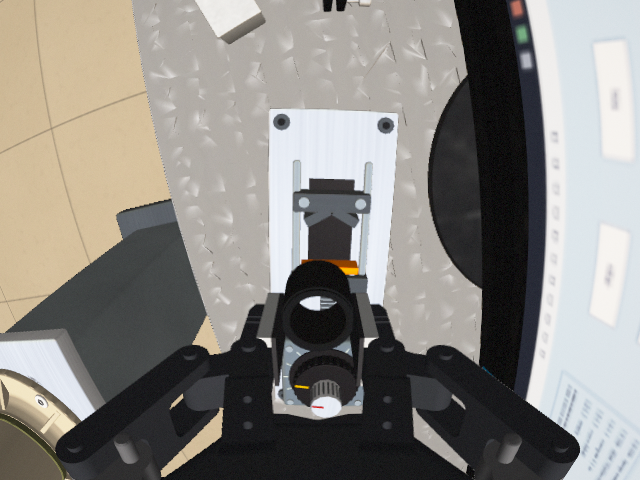

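Emit:
step_arm(steps=[[-0.011, 0.01, 0, 0, 0, 1.4, 0.8], [0, 0, 0.025, 0, 0, 0, 0.8], [0, 0, 0.025, 0, 0, 0, 0.8], [0, 0, 0.025, 0, 0, 0, 0.8], [0, 0, 0.015, 0, 0, 0, 0.8], [0, 0, 0, 0, 0, 0, 0.8], [0, 0, 0, 0, 0, 0, 0.8], [0, 0, 0, 0, 0, 0, 0.8], [0, 0, 0, 0, 0, 0, 0.8], [0, 0, 0, 0, 0, 0, 0.8]])

```text
time_s: 9.03
position: [0.4838, 0.2307, 0.0556]
tool_rot: [0.0, 0.776, 0.631, 0.001]
force: [-0.1, 0.1, 0.4]
finger_gap: 0.029
```

```bash
python3 - <<'E'
from h import *
f=np.load('vise.npy');c,s=np.cos(f[2]),np.sin(f[2])
inv=lambda P:np.round(np.array([[c,s],[-s,c]])@(P[:2]-f[:2]),4)
st=manip.state();print(np.round(st['position'],4),np.round(st['tool_rot'],4),np.abs(st['joint_vel']).max(),st['force'])
tp=st['position']; d=np.array([.4831,.2290,.028])-tp
q=st['tool_rot'];print('tool shift',np.round(d@R.from_quat([q[1],q[2],q[3],q[0]]).as_matrix(),4), 'TCP in vise',inv(tp))
E
```

```text
[0.4838 0.2307 0.0556] [0.     0.7761 0.6306 0.0011] 0.007190676282988943 [-0.08197022  0.05758877  0.41862775]
tool shift [-0.0019 -0.0004  0.0276] TCP in vise [0.0003 0.0398]
```

Emit:
step_arm(steps=[[-0.0015, 0, 0.015, 0, 0, 0, 0.8], [0, 0, 0.008, 0, 0, 0, 0.8], [0, 0, 0.003, 0, 0, 0, 0.8], [0, 0, 0, 0, 0, 0, 0.8], [0, 0, 0, 0, 0, 0, 0.8], [0, 0, 0, 0, 0, 0, 0.8]])

```text
time_s: 9.53
position: [0.4828, 0.2291, 0.0285]
tool_rot: [0.0, 0.776, 0.631, 0.0]
force: [0.6, -0.1, -0.8]
finger_gap: 0.0286
```

```bash
python3 - <<'E'
from h import *
f=np.load('vise.npy');c,s=np.cos(f[2]),np.sin(f[2])
inv=lambda P:np.round(np.array([[c,s],[-s,c]])@(P[:2]-f[:2]),4)
st=manip.state();print(np.round(st['position'],4),np.abs(st['joint_vel']).max(),st['force'],inv(st['position']))
p=manip.snapshot('wrist');cv2.imwrite('pics/w6.png',cv2.resize(p[90:460,190:460],None,fx=1.6,fy=1.6))
E
```

```text
[0.4828 0.2291 0.0285] 0.0024184131916548074 [ 0.60899572 -0.07214255 -0.75198021] [-0.0004  0.038 ]
```

View pics/w6.png

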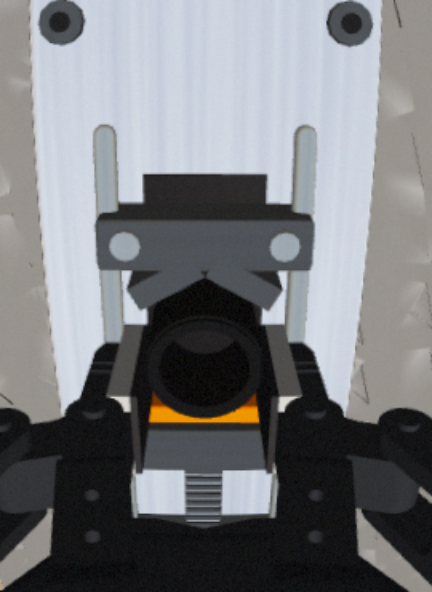

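Emit:
step_arm(steps=[[0, 0, 0.001, 0, 0, 0, 0.8], [0, 0, 0.0005, 0, 0, 0, 0.8], [0, 0, 0, 0, 0, 0, 0.8]])

```text
time_s: 9.83
position: [0.4829, 0.2291, 0.0279]
tool_rot: [-0.0, 0.776, 0.631, 0.0]
force: [-5.2, -2.4, 12.7]
finger_gap: 0.0288
```

Emit:
step_arm(steps=[[0, 0, -0.001, 0, 0, 0, 0.8], [0, 0, 0, 0, 0, 0, 0.6], [0, 0, 0, 0, 0, 0, 0.45], [0, 0, 0, 0, 0, 0, 0.35], [0, 0, 0, 0, 0, 0, 0.35], [0, 0, 0, 0, 0, 0, 0.35], [0, 0, -0.01, 0, 0, 0, 0.35], [0, 0, -0.025, 0, 0, 0, 0.35], [0, 0, -0.035, 0, 0, 0, 0.35], [0, 0, -0.035, 0, 0, 0, 0.35], [0, 0, 0, 0, 0, 0, 0.35], [0, 0, 0, 0, 0, 0, 0.35], [0, 0, 0, 0, 0, 0, 0.35], [0, 0, 0, 0, 0, 0, 0.35], [0, 0, 0, 0, 0, 0, 0.35]])

```text
time_s: 11.08
position: [0.4818, 0.2286, 0.1317]
tool_rot: [-0.0, 0.776, 0.631, -0.001]
force: [0.2, -0.1, 0.2]
finger_gap: 0.0554
```

```bash
python3 - <<'E'
from h import *
f=np.load('vise.npy');c,s=np.cos(f[2]),np.sin(f[2])
inv=lambda P:np.round(np.array([[c,s],[-s,c]])@(P[:2]-f[:2]),4)
st=manip.state();print(np.round(st['position'],4),np.abs(st['joint_vel']).max(),st['force'],inv(st['position']),st['finger_gap'],np.round(st['q'],2))
p=manip.snapshot('wrist');cv2.imwrite('pics/w7.png',cv2.resize(p[60:460,170:470],None,fx=1.5,fy=1.5))
for n,z in (('knob_top',.079),('inner_knob',.079),('lens_tube',.042)):
    for x in manip.boxes_of(n,'wrist')[:1]:
        r=x['rect'];P=at('wrist',(r[0]+r[2])/2,(r[1]+r[3])/2,z,st);print(n,round(x['conf'],2),np.round(r),np.round(P[:2],4),inv(P))
E
```

```text
[0.4818 0.2286 0.1317] 0.003989112363465971 [ 0.15625287 -0.07425381  0.21743035] [-0.0012  0.0374] 0.05537281448408824 [-1.06  0.3   0.67  1.78 -0.2   1.13 -0.53]
knob_top 0.9 [304. 380. 336. 419.] [0.4615 0.1245] [ 0.0003 -0.0687]
inner_knob 0.98 [302. 380. 333. 418.] [0.4602 0.1254] [-0.0011 -0.0681]
lens_tube 0.58 [300. 203. 342. 255.] [0.4856 0.2361] [0.001  0.0455]
```

View pics/w7.png

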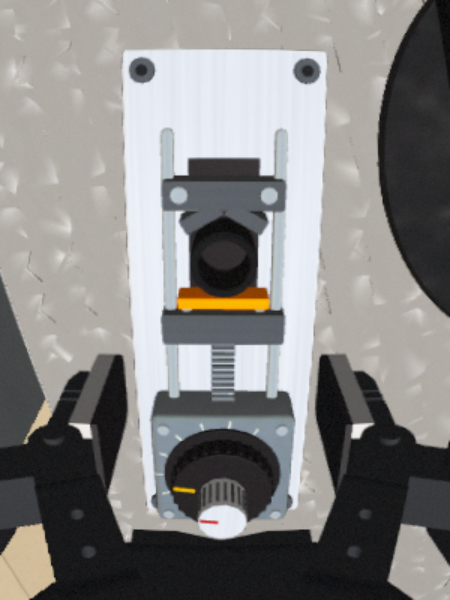

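```bash
python3 - <<'E'
from h import *
st=manip.state();print(np.round(st['position'],4),st['torque'])
print('knob img',np.round(at('wrist',318,407.3,.079,st),4))
q=st['tool_rot'];Rt=R.from_quat([q[1],q[2],q[3],q[0]]).as_matrix()
for k in ([.4593,.1155],):print(np.round((np.array([*k,.1])-st['position'])@Rt,4))
E
```

```text
[0.4823 0.2287 0.1322] [ 0.0031561  -0.02933135 -0.0323459 ]
knob img [0.4593 0.1167 0.079 ]
[-0.1155  0.0006  0.0323]
```

Emit:
step_arm(steps=[[-0.029, 0, 0, 0, 0, 0, 0.35], [-0.029, 0, 0, 0, 0, 0, 0.35], [-0.029, 0, 0, 0, 0, 0, 0.35], [-0.028, 0, 0, 0, 0, 0, 0.35], [0, 0, 0.01, 0, 0, 0, 0.35], [0, 0, 0.01, 0, 0, 0, 0.35], [0, 0, 0, 0, 0, 0, 0.35], [0, 0, 0, 0, 0, 0, 0.35], [0, 0, 0, 0, 0, 0, 0.35]])

```text
time_s: 12.03
position: [0.4592, 0.1173, 0.1127]
tool_rot: [0.0, 0.776, 0.631, -0.0]
force: [-0.0, 0.7, 0.9]
finger_gap: 0.0557
```

```bash
python3 - <<'E'
from h import *
st=manip.state();print(np.round(st['position'],4),st['torque'],np.abs(st['joint_vel']).max())
p=manip.snapshot('wrist');cv2.imwrite('pics/w8.png',p)
for n,z in (('knob_top',.079),('inner_knob',.079)):
    for x in manip.outline_of(n,'wrist')[:1]:
        r=x['rect'];print(n,x['conf'],r)
q=st['tool_rot'];Rt=R.from_quat([q[1],q[2],q[3],q[0]]).as_matrix()
# bright top disc
u0,v0=proj('wrist',[.4593,.1161,.079],st)[0];print(u0,v0)
g=p[int(v0)-30:int(v0)+30,int(u0)-30:int(u0)+30].min(2);v,u=np.nonzero(g>180);print(len(u),u.mean()+int(u0)-30,v.mean()+int(v0)-30)
P=at('wrist',u.mean()+int(u0)-30,v.mean()+int(v0)-30,.079,st);print(P,np.round((P-st['position'])@Rt,4))
print(np.round((np.array([.4593,.1161,.0635])-st['position'])@Rt,4))
E
```

```text
[0.4592 0.1173 0.1127] [ 0.00564522 -0.00720149  0.01219477] 0.007947155958228754
knob_top 0.65 [297.3, 246.3, 342.3, 299.1]
inner_knob 0.6 [296.7, 249.7, 338.9, 297.4]
318.1357871893957 278.3948384087905
1502 317.58521970705726 282.1551264980027
[0.45857289 0.11401623 0.079     ] [-0.0033  0.0001  0.0337]
[-0.0011  0.0004  0.0492]
```

Emit:
step_arm(steps=[[-0.002, 0, 0.02, 0, 0, 0, 0.35], [0, 0, 0.015, 0, 0, 0, 0.35], [0, 0, 0.01, 0, 0, 0, 0.35], [0, 0, 0.004, 0, 0, 0, 0.35], [0, 0, 0, 0, 0, 0, 0.35], [0, 0, 0, 0, 0, 0, 0.35], [0, 0, 0, 0, 0, 0, 0.35]])

```text
time_s: 12.77
position: [0.4593, 0.1146, 0.0645]
tool_rot: [0.0, 0.776, 0.631, 0.001]
force: [0.4, -0.2, -1.1]
finger_gap: 0.0555
```

Emit:
step_arm(steps=[[0, 0, 0, 0, 0, 0, 0.5], [0, 0, 0, 0, 0, 0, 0.6], [0, 0, 0, 0, 0, 0, 0.7], [0, 0, 0, 0, 0, 0, 0.85], [0, 0, 0, 0, 0, 0, 0.85], [0, 0, 0, 0, 0, 0, 0.85], [0, 0, 0, 0, 0, 0, 0.85]], force=50)

```text
time_s: 13.35
position: [0.4585, 0.1147, 0.0644]
tool_rot: [-0.0, 0.776, 0.631, 0.0]
force: [-4.1, -0.3, 8.5]
finger_gap: 0.022
```

```bash
cat > s.py <<'E'
from h import *
st=manip.state();q=st['tool_rot'];h=np.degrees(2*np.arctan2(q[2],q[1]))-90
f=np.load('vise.npy');K=np.array([f[0]+.078*np.sin(f[2]),f[1]-.078*np.cos(f[2])])
F=np.array(st['force']);T=np.array(st['torque']);d=K-st['position'][:2]
print('t',st['time_s'],'pos',np.round(st['position'],4),'yheading',round(h,2),'F',np.round(F,2),'T',np.round(T,3),'gap',round(st['finger_gap'],4),'q7',round(st['q'][6],2),'vel',round(np.abs(st['joint_vel']).max(),3))
E
python3 s.py
```

```text
t 13.35 pos [0.4585 0.1147 0.0644] yheading -11.79 F [-4.1  -0.32  8.5 ] T [-0.062  0.897  0.069] gap 0.022 q7 -0.32 vel 0.002
```

Emit:
step_arm(steps=[[0, 0, 0, 0, 0, 4, 0.85], [0, 0, 0, 0, 0, 4, 0.85], [0, 0, 0, 0, 0, 4, 0.85], [0, 0, 0, 0, 0, 4, 0.85], [0, 0, 0, 0, 0, 4, 0.85], [0, 0, 0, 0, 0, 4, 0.85], [0, 0, 0, 0, 0, 0, 0.85], [0, 0, 0, 0, 0, 0, 0.85], [0, 0, 0, 0, 0, 0, 0.85], [0, 0, 0, 0, 0, 0, 0.85], [0, 0, 0, 0, 0, 0, 0.85]])

```text
time_s: 14.27
position: [0.4576, 0.1151, 0.0643]
tool_rot: [-0.001, 0.89, 0.456, -0.001]
force: [-7.9, 0.5, 12.4]
finger_gap: 0.0219
```

```bash
python3 s.py; python3 - <<'E'
from h import *
p=manip.snapshot('wrist');cv2.imwrite('pics/w9.png',p[60:460,120:520])
E
```

```text
t 14.2667 pos [0.4576 0.1151 0.0643] yheading -35.78 F [-7.87  0.47 12.36] T [ 0.154  1.837 -0.098] gap 0.0219 q7 -0.71 vel 0.002
```

View pics/w9.png

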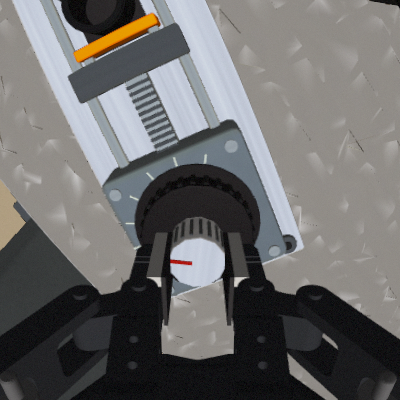

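Emit:
step_arm(steps=[[-0.001, -0.0012, -0.0015, 0, 0, 0, 0.85], [0, 0, 0, 0, 0, 0, 0.85], [0, 0, 0, 0, 0, 0, 0.85], [0, 0, 0, 0, 0, 0, 0.85], [0, 0, 0, 0, 0, 0, 0.85]])

```text
time_s: 14.73
position: [0.4574, 0.115, 0.0647]
tool_rot: [0.0, 0.89, 0.456, 0.001]
force: [6.1, 3.6, -14.9]
finger_gap: 0.0217
```

```bash
python3 s.py
```

```text
t 14.7333 pos [0.4574 0.115  0.0647] yheading -35.77 F [  6.12   3.63 -14.91] T [ 0.766 -1.406 -0.101] gap 0.0217 q7 -0.72 vel 0.001
```

Emit:
step_arm(steps=[[0, 0, 0, 0, 0, 2, 0.85], [0, 0, 0, 0, 0, 2, 0.85], [0, 0, 0, 0, 0, 2, 0.85], [0, 0, 0, 0, 0, 0, 0.85], [0, 0, 0, 0, 0, 0, 0.85], [0, 0, 0, 0, 0, 0, 0.85], [0, 0, 0, 0, 0, 0, 0.85], [0, 0, 0, 0, 0, 0, 0.85]])

```text
time_s: 15.4
position: [0.4572, 0.1152, 0.0647]
tool_rot: [0.0, 0.913, 0.409, 0.0]
force: [7.2, 3.3, -13.8]
finger_gap: 0.022
```

```bash
python3 s.py
```

```text
t 15.4 pos [0.4572 0.1152 0.0647] yheading -41.75 F [  7.18   3.3  -13.8 ] T [ 0.88  -1.24  -0.055] gap 0.022 q7 -0.81 vel 0.003
```

Emit:
step_arm(steps=[[0.0007, 0.0003, 0.0007, 0, 0, 2, 0.85], [0, 0, 0, 0, 0, 2, 0.85], [0, 0, 0, 0, 0, 0, 0.85], [0, 0, 0, 0, 0, 0, 0.85], [0, 0, 0, 0, 0, 0, 0.85], [0, 0, 0, 0, 0, 0, 0.85], [0, 0, 0, 0, 0, 0, 0.85]])

```text
time_s: 15.98
position: [0.4572, 0.1152, 0.0645]
tool_rot: [-0.0, 0.926, 0.377, -0.0]
force: [-3.2, 3.2, 0.9]
finger_gap: 0.0218
```

```bash
python3 s.py
```

```text
t 15.9833 pos [0.4572 0.1152 0.0645] yheading -45.71 F [-3.2   3.16  0.9 ] T [0.864 0.849 0.037] gap 0.0218 q7 -0.87 vel 0.002
```

Emit:
step_arm(steps=[[0, 0, 0, 0, 0, 2, 0.85], [0, 0, 0, 0, 0, 2, 0.85], [0, 0, 0, 0, 0, 0, 0.85], [0, 0, 0, 0, 0, 0, 0.85], [0, 0, 0, 0, 0, 0, 0.85], [0, 0, 0, 0, 0, 0, 0.85], [0, 0, 0, 0, 0, 0, 0.85]])

```text
time_s: 16.57
position: [0.4571, 0.1154, 0.0645]
tool_rot: [-0.001, 0.939, 0.344, -0.0]
force: [-4.4, 4.4, 1.6]
finger_gap: 0.0219
```

```bash
python3 s.py
```

```text
t 16.5667 pos [0.4571 0.1154 0.0645] yheading -49.71 F [-4.37  4.36  1.58] T [ 0.992  0.976 -0.02 ] gap 0.0219 q7 -0.94 vel 0.001
```

```bash
cat > s2.py <<'E'
from h import *
f=np.load('vise.npy')
T=[];F=[]
for i in range(5):
    manip.snapshot('wrist');st=manip.state();T.append(st['torque'][2]);F.append(st['force'])
q=st['tool_rot'];h=np.degrees(2*np.arctan2(q[2],q[1]))-90
print('t',round(st['time_s'],2),'turned mm',round((-11.79-h)*.17453,2),'y heading',round(h,2),'Tz',np.round(T,3),'mean',round(np.mean(T),4),'F',np.round(np.mean(F,0),1),'pos',np.round(st['position'],4))
E
python3 s2.py
```

```text
t 16.82 turned mm 6.62 y heading -49.71 Tz [ 0.003 -0.044  0.013 -0.034 -0.032] mean -0.0187 F [-4.2  4.3  1.4] pos [0.4572 0.1154 0.0645]
```

Emit:
step_arm(steps=[[0, 0, 0, 0, 0, 2, 0.85], [0, 0, 0, 0, 0, 2, 0.85], [0, 0, 0, 0, 0, 0, 0.85], [0, 0, 0, 0, 0, 0, 0.85], [0, 0, 0, 0, 0, 0, 0.85], [0, 0, 0, 0, 0, 0, 0.85]])

```text
time_s: 17.32
position: [0.457, 0.1155, 0.0645]
tool_rot: [-0.001, 0.95, 0.312, -0.001]
force: [-4.2, 5.0, 2.8]
finger_gap: 0.0215
```

```bash
python3 s2.py
```

```text
t 17.57 turned mm 7.31 y heading -53.7 Tz [-0.004  0.103  0.036 -0.005 -0.005] mean 0.0249 F [-4.9  5.   2. ] pos [0.457  0.1155 0.0645]
```

Emit:
step_arm(steps=[[0, 0, 0, 0, 0, 2, 0.85], [0, 0, 0, 0, 0, 2, 0.85], [0, 0, 0, 0, 0, 0, 0.85], [0, 0, 0, 0, 0, 0, 0.85], [0, 0, 0, 0, 0, 0, 0.85], [0, 0, 0, 0, 0, 0, 0.85]])

```text
time_s: 18.07
position: [0.457, 0.1157, 0.0645]
tool_rot: [-0.001, 0.961, 0.278, -0.001]
force: [-5.1, 4.5, 2.4]
finger_gap: 0.0211
```

```bash
python3 s2.py
```

```text
t 18.32 turned mm 8.01 y heading -57.69 Tz [ 0.019 -0.029  0.031 -0.007  0.026] mean 0.008 F [-5.2  5.3  2.5] pos [0.4569 0.1157 0.0645]
```

Emit:
step_arm(steps=[[0, -0.0006, 0, 0, 0, 2, 0.85], [0, 0, 0, 0, 0, 2, 0.85], [0, 0, 0, 0, 0, 0, 0.85], [0, 0, 0, 0, 0, 0, 0.85], [0, 0, 0, 0, 0, 0, 0.85], [0, 0, 0, 0, 0, 0, 0.85]])

```text
time_s: 18.82
position: [0.4569, 0.1158, 0.0645]
tool_rot: [-0.001, 0.97, 0.244, -0.0]
force: [-3.4, 4.4, 1.5]
finger_gap: 0.0213
```

```bash
python3 s2.py
```

```text
t 19.07 turned mm 8.71 y heading -61.71 Tz [-0.023  0.     0.007  0.041  0.046] mean 0.0144 F [-4.   4.   1.7] pos [0.4568 0.1158 0.0645]
```

Emit:
step_arm(steps=[[0, 0, 0, 0, 0, 2, 0.85], [0, 0, 0, 0, 0, 2, 0.85], [0, 0, 0, 0, 0, 0, 0.85], [0, 0, 0, 0, 0, 0, 0.85], [0, 0, 0, 0, 0, 0, 0.85], [0, 0, 0, 0, 0, 0, 0.85]])

```text
time_s: 19.57
position: [0.4568, 0.1159, 0.0645]
tool_rot: [-0.001, 0.978, 0.21, -0.001]
force: [-5.4, 4.2, 1.3]
finger_gap: 0.0215
```

```bash
sed -i 's/range(5)/range(8)/' s2.py; python3 s2.py; python3 - <<'E'
from h import *
p=manip.snapshot('wrist');cv2.imwrite('pics/w10.png',p)
E
```

```text
t 19.97 turned mm 9.41 y heading -65.69 Tz [-0.039  0.022  0.038 -0.001  0.037  0.045  0.029  0.03 ] mean 0.0202 F [-4.5  4.6  2. ] pos [0.4568 0.116  0.0645]
```

Emit:
step_arm(steps=[[0, 0, 0, 0, 0, 2, 0.85], [0, 0, 0, 0, 0, 2, 0.85], [0, 0, 0, 0, 0, 0, 0.85], [0, 0, 0, 0, 0, 0, 0.85], [0, 0, 0, 0, 0, 0, 0.85], [0, 0, 0, 0, 0, 0, 0.85]])

```text
time_s: 20.52
position: [0.4567, 0.1161, 0.0645]
tool_rot: [-0.001, 0.984, 0.176, -0.001]
force: [-5.5, 4.6, 2.3]
finger_gap: 0.0214
```

```bash
python3 s2.py
```

```text
t 20.92 turned mm 10.1 y heading -69.69 Tz [0.038 0.091 0.029 0.111 0.023 0.071 0.077 0.098] mean 0.0673 F [-4.9  5.   2. ] pos [0.4567 0.1161 0.0645]
```

Emit:
step_arm(steps=[[0, 0, 0, 0, 0, 1, 0.85], [0, 0, 0, 0, 0, 1, 0.85], [0, 0, 0, 0, 0, 0, 0.85], [0, 0, 0, 0, 0, 0, 0.85], [0, 0, 0, 0, 0, 0, 0.85], [0, 0, 0, 0, 0, 0, 0.85]])

```text
time_s: 21.42
position: [0.4567, 0.1162, 0.0645]
tool_rot: [-0.001, 0.987, 0.159, -0.001]
force: [-5.0, 5.2, 1.7]
finger_gap: 0.0212
```

```bash
sed -i 's/range(8)/range(14)/' s2.py; python3 s2.py
```

```text
t 22.12 turned mm 10.45 y heading -71.67 Tz [0.131 0.132 0.175 0.13  0.074 0.152 0.078 0.158 0.16  0.121 0.138 0.194
 0.155 0.144] mean 0.1387 F [-4.9  5.2  2.4] pos [0.4567 0.1162 0.0645]
```

Emit:
step_arm(steps=[[0, 0, 0, 0, 0, 0, 0.65], [0, 0, 0, 0, 0, 0, 0.5], [0, 0, 0, 0, 0, 0, 0.4], [0, 0, 0, 0, 0, 0, 0.35], [0, 0, 0, 0, 0, 0, 0.35], [0, 0, 0, 0, 0, 0, 0.35], [0, 0, -0.01, 0, 0, 0, 0.35], [0, 0, -0.03, 0, 0, 0, 0.35], [0, 0, -0.03, 0, 0, 0, 0.35], [0, 0, -0.03, 0, 0, 0, 0.35], [0, 0, -0.03, 0, 0, 0, 0.35], [0, 0, 0, 0, 0, 0, 0.35], [0, 0, 0, 0, 0, 0, 0.35], [0, 0, 0, 0, 0, 0, 0.35]])

```text
time_s: 23.28
position: [0.4572, 0.1152, 0.1945]
tool_rot: [-0.0, 0.987, 0.158, -0.0]
force: [0.4, 0.2, 0.3]
finger_gap: 0.0556
```

Emit:
step_arm(steps=[[0, 0, 0, 0, 0, -7, 0.35], [0, 0, 0, 0, 0, -7, 0.35], [0, 0, 0, 0, 0, -7, 0.35], [0, 0, 0, 0, 0, -7, 0.35], [0, 0, 0, 0, 0, -7, 0.35], [0, 0, 0, 0, 0, -7, 0.35], [0, 0, 0, 0, 0, -7, 0.35], [0, 0, 0, 0, 0, -7, 0.35], [0.03, 0, 0, 0, 0, -4, 0.35], [0, 0, 0, 0, 0, 0, 0.35], [0, 0, 0, 0, 0, 0, 0.35], [0, 0, 0, 0, 0, 0, 0.35], [0, 0, 0, 0, 0, 0, 0.35], [0, 0, 0, 0, 0, 0, 0.35], [0, 0, 0, 0, 0, 0, 0.35], [0, 0, 0, 0, 0, 0, 0.35], [0, 0, 0, 0, 0, 0, 0.35], [0, 0, 0, 0, 0, 0, 0.35]])

```text
time_s: 24.78
position: [0.4656, 0.1439, 0.1946]
tool_rot: [-0.0, 0.776, 0.631, 0.0]
force: [0.1, 0.1, -0.8]
finger_gap: 0.0558
```

```bash
python3 s.py; python3 - <<'E'
from h import *
f=np.load('vise.npy');c,s=np.cos(f[2]),np.sin(f[2])
inv=lambda P:np.round(np.array([[c,s],[-s,c]])@(P[:2]-f[:2]),4)
def an(p,st):
    # yellow mark on ring, orange pad, near expected places
    hsv=cv2.cvtColor(p,cv2.COLOR_BGR2HSV)
    W=lambda x,y,z:np.array([f[0]+c*x-s*y,f[1]+s*x+c*y,z])
    out=[]
    for name,ctr,z,lo,hi in(('mark',(0,-.078),.057,(24,150,120),(34,255,255)),('pad',(0,.025),.030,(15,200,200),(24,255,255))):
        m=cv2.inRange(hsv,lo,hi);u0,v0=proj('wrist',W(*ctr,z),st)[0];v,u=np.nonzero(m)
        k=np.hypot(u-u0,v-v0)<(45 if name=='mark' else 60);u,v=u[k],v[k]
        if len(u):
            print(name,len(u),'mean',inv(at('wrist',u.mean(),v.mean(),z,st)))
            if name=='pad':
                cs=[(x,v[u==x].min()-.5) for x in np.unique(u)];print(' front edge y',np.round(np.median([inv(at('wrist',a,b,z,st))[1] for a,b in cs]),4))
        else: print(name,'none')
s7={'position':np.array([.4823,.2287,.1322]),'tool_rot':[0,.776,.631,-.001]}
full=None
st=manip.state();p=manip.snapshot('wrist');cv2.imwrite('pics/w11.png',p)
print('now');an(p,st)
for n,z in (('lens_tube',.027),):
    for x in manip.outline_of(n,'wrist')[:2]:
        v,u=np.nonzero(x['pixels']);print(n,round(x['conf'],2),x['rect'],inv(at('wrist',u.mean(),v.mean(),z,st)))
print('w5 earlier');an(cv2.imread('pics/w5.png'),{'position':np.array([.4754,.2417,.1446]),'tool_rot':[-.0001,.769,.6392,.0002]})
E
```

```text
t 24.7833 pos [0.4656 0.1439 0.1946] yheading -11.81 F [ 0.08  0.1  -0.75] T [-0.001 -0.013 -0.06 ] gap 0.0558 q7 -0.46 vel 0.002
now
mark 5 mean [-0.021 -0.075]
pad 346 mean [-0.0005  0.0257]
 front edge y 0.0288
lens_tube 0.74 [299.9, 84.9, 337.8, 120.4] [0.0001 0.0444]
w5 earlier
mark 15 mean [-0.0203 -0.0756]
pad 95 mean [0.0152 0.0171]
 front edge y 0.0195
```

```bash
python3 -c "
from bench import manip
print(manip.hand_in())"
```

```text
the job is handed in; nothing more can be done
None
```

I stood the lens tube on the vise bed, turned the silver knob clockwise until the jaw clamped the tube in the vee, let go and handed the job in at about 25 s. `hand_in` gives no verdict, so these are my own last checks.

- **Clamping force:** my estimate is about 8–12 N, but the two ways of getting it only roughly agree.
  - The resting torque averaged 0.139 N m, which means 10–14 N once up to 0.04 N m of friction is allowed for.
  - Jaw travel past contact, with the 6 N/mm pad, suggests about 7–10 N.
  - The knob turned 59.9°, which is 10.45 mm of travel.
- **Tube position:** the last wrist-camera measurement puts it at x ≈ 0, y ≈ 44 mm in the vise frame, with the pad face against it.
- **Black ring:** its yellow mark measured within about 1 mm of an earlier reading, but only a few pixels of it were visible.
- **Robot and other things:** the hand was about 19 cm above the table with nearly zero force on it. I didn't re-measure the other things on the table, but nothing was touched on purpose.

My first vise position was about 11 mm off, because that picture was taken while the arm was still settling. The second measurement agreed with the top camera, and I corrected for it before placing the tube. I used all 12 picture views before clamping finished, so I checked the final state only with measurements, not by eye.

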